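# Pack the shaker gap with the plate that just fits

## Task

Find which of the three packing plates just fits the gap between the steel rail and the tube block's sprung pad on the shaker, by trying them for fit: begin with the thinnest, all the way down to the platform, before moving either of the others. Leave in the gap, upright and pushed fully home near the middle of the rail, a plate that is gripped there, not loose, and have the other two standing in their own shoes. Do not disturb the other things on the bench.

Things in the scene. Friction and masses are not known exactly. Their poses are not given: they have to be found in the camera images.
- shaker: low grey bench shaker, fixed; flat aluminium platform 240 (x) x 220 (y) mm, 75 mm above the bench. Origin: centre of its underside. On it stand the rail and, facing it, an aluminium tube block 100 mm long (x) with white tube caps up to 59 mm above the platform, fixed at a distance that differs each time and is not reported. The block carries a black sprung pad, 90 mm long, facing the rail.
- rail: upright steel rail fixed on the platform: 100 mm long (x), 18 mm thick, 68 mm high. Origin: foot of its inner face, middle of its length, at platform height; its y axis points out of that face, across the gap to the pad. It is 18 mm higher than the pad: a plate held above the pad can be brought up against the rail's face before it is lowered.
- gap (a point): same point and axes as rail; the gap lies on its +y side, its floor is the platform. With the pad fully out it is 13 to 24.2 mm wide (unknown). The pad gives way by at most 7.5 mm, pushing with 1 N at first and 1.2 N more per mm. A plate thinner than the gap goes down without drag and is loose; one that fits pushes the pad back, drags while moving down or up (about 1.2 x the push) and is gripped.
- mouth (a point): point on the rail's inner face 54 mm above gap, just above the top of the pad; axes as the rail's. The pad's face is upright from 2 to 23 mm above the platform; from there to 50 mm it slopes back 20 degrees from vertical (10 mm in all) as a lead-in, where a fitting plate needs a push of up to 20 N. A plate over 7.5 mm thicker than the gap jams in this lead-in and stays above the platform.
- plate16: white plastic packing plate, 16 mm thick (y), standing upright: 60 mm wide (x) and 78 mm high, with a tab on top 40 mm wide (x), of the same thickness, up to 110 mm. Grip it by the tab across its thickness, about 95 mm above its foot. Mass about 144 g. Origin: centre of its underside; z up, y through its thickness (either way round fits). Starts standing in shoe16.
- shoe16: grey plastic parking shoe of the 16 mm plate, fixed to the bench: 92 (x) x 43 (y) mm, 36 mm high, with a slot open at the top, 64 (x) x 20 (y) mm, whose floor is 6 mm above the bench. Origin: centre of its underside, below the middle of the slot; z up. The three shoes stand left of the shaker, in any order.
- plate21: white plastic packing plate, 21 mm thick (y), standing upright: 60 mm wide (x) and 78 mm high, with a tab on top 40 mm wide (x), of the same thickness, up to 110 mm. Grip it by the tab across its thickness, about 95 mm above its foot. Mass about 189 g. Origin: centre of its underside; z up, y through its thickness (either way round fits). Starts standing in shoe21.
- shoe21: grey plastic parking shoe of the 21 mm plate, fixed to the bench: 92 (x) x 48 (y) mm, 36 mm high, with a slot open at the top, 64 (x) x 25 (y) mm, whose floor is 6 mm above the bench. Origin: centre of its underside, below the middle of the slot; z up. The three shoes stand left of the shaker, in any order.
- plate26: white plastic packing plate, 26 mm thick (y), standing upright: 60 mm wide (x) and 78 mm high, with a tab on top 40 mm wide (x), of the same thickness, up to 110 mm. Grip it by the tab across its thickness, about 95 mm above its foot. Mass about 234 g. Origin: centre of its underside; z up, y through its thickness (either way round fits). Starts standing in shoe26.
- shoe26: grey plastic parking shoe of the 26 mm plate, fixed to the bench: 92 (x) x 53 (y) mm, 36 mm high, with a slot open at the top, 64 (x) x 30 (y) mm, whose floor is 6 mm above the bench. Origin: centre of its underside, below the middle of the slot; z up. The three shoes stand left of the shaker, in any order.
- beaker: glass beaker, 76 mm across, 90 mm tall, standing on the bench beyond the shoes. A bystander: leave it where it is.
- reagent: amber bottle, 60 mm across, 110 mm tall, on the bench beyond the shoes. A bystander: leave it where it is.
- jar: white jar, 64 mm across, 75 mm tall, on the bench beyond the shoes. A bystander: leave it where it is.
- spatula: scraper, 190 mm long, lying on the bench nearer the robot than the shoes. A bystander: leave it where it is.
- wrench: steel wrench lying on the bench to the right of the shaker. A bystander: leave it where it is.
- tub: white tub with a blue lid, 70 mm across, 100 mm tall, on the bench at the far right. A bystander: leave it where it is.
- dish: clear closed dish, 52 mm across, 14 mm high, lying on the shaker's platform behind the rail. A bystander: leave it where it is.
Things that resemble listed ones, but are neither listed nor needed, are in the scene too. Leave any black or red look-alike of the plate26 alone.

How it is judged:
By the outcome, as a careful person would: the job done as asked, in the order asked, and still so for the second after the job is handed in, with the robot touching nothing.
It also fails if it takes over 72 s, if anything falls off the work surface, if the arm or the gripper's body presses on something with over 40 N, if the wrist force passes 120 N, or if a joint passes its speed limit or range.

## Robot

A 6-joint arm with a two-finger parallel gripper is mounted at the origin on the work surface. World frame = base frame: x ahead of the robot, y to its left, z up, the work surface at z = 0. Lengths are in m, angles in rad, forces in N, time in s.
With the tool pointing down it reaches from about 0.375 to 0.9 m from the base axis. Payload 3.1 kg.
Tool frame: the origin (TCP) lies between the finger pads; the fingertips stand 19 mm ahead of it and the grasp point (between the pads) is the TCP; z points along the fingers, y is the direction in which the jaws open and shut (so a half turn about z gives the same grasp; the last joint's range is limited). The gripper opens to 85 mm and grips with 20 to 120 N. Pads are 22 mm wide; open, the fingers measure 114 mm over their backs; the gripper's body (76 mm by 85 mm) begins 54 mm behind the grasp point. The pads swing forward as they close: fully open they stand 13 mm farther back than shut.
Start: joints at [0.942, 0.527, 1.433, -0, 1.181, -0.178], TCP at [0.272, 0.563, 0.25] pointing down, gripper open.
Joint ranges: [-3.08, 3.08], [-0.75, 2.2], [0.22, 2.44], [-1.43, 4.57], [0, 2.65], [-2.85, 2.85]. Speed limits (rad/s): [2.79, 2.79, 3.14, 3.14, 3.14, 3.14].

## Interface

Orientations are given as a unit quaternion [x, y, z, w].
In Python, from station import manip, optics, job gives the robot as it stands.
- The arm moves only by the shell command python3 -m inch 'ROWS' [OPENING] [FORCE]. ROWS is JSON, one flat list of numbers, 4 for each row, row after row: the shift along the world's x, y, z in cm, then the turn about the world's z in rad. A call has 1 to 20 rows; each row shifts and turns the commanded pose from where the row before left it; what a row does not reach is not made up. A row lasts 1/8 s, in which the tool goes at most 62.5 mm and 10.7 degrees, less where a joint would pass 70% of its speed; a pose out of reach is approached as far as the arm can. A call with a gripper value outside its range is refused whole. OPENING is the opening in per cent of the stroke, from 0 (shut) to 100 (fully open), set as the call begins (- or left out, the last holds). The fingers move at their own pace and stop on an object; FORCE is the grip in N (left out, the last holds). Time passes only in rows, so rows that do not move let the fingers close. It gives the time, the measured TCP pose, the force and the opening at its end, in the units of the state.
- manip.sense(): the state, without advancing time (a new reading comes with each control period).
- optics.snapshot(name): name is "side" or "top" or "wrist"; returns (picture, depth): 400x640x3 uint8, red, green, blue; 400x640 float32, m along the optical axis (not along the pixel's ray), 0 where there is no reading.
- optics.camera_model(name): a dict with "mtx" (3x3 intrinsics, pixels), "dist_coeffs" ([k1, k2, p1, p2, k3] as OpenCV has them; the pictures are not rectified), "camera_from_world" (4x4, takes a point from world to camera coordinates); the wrist camera has in their place "tool_from_camera" (4x4, takes a point from camera to tool coordinates, whose origin is the TCP and whose axes are the flange's). Camera axes: x right, y up, looking along -z (the intrinsics and any distortion apply to the point x, -y, -z); pixel columns grow to the right and rows downward; lengths in m; the calibration is good to about 2 mm. A picture is of the moment at which its call begins: read the wrist's pose just before it. camera_model takes no time and is no camera call.
- job.sign_off(): hands the job in, once; it reports no verdict.
The state is a dict: "t": time; "q": joint angles; "qd": joint speeds; "tau": joint torques, N m; "tcp_pos": TCP position; "tool_rot": TCP orientation; "force": force on the tool from outside, world axes, zero at the start; "ft_torque": the same for the moment, N m; "finger_gap": opening from 0.0 (shut) to 1.0 (fully open).
Only numpy, scipy, OpenCV 4.12 (cv2) and the standard library are available. Lean on these libraries where they do the work, as an engineer would, in place of code of your own. Each camera call takes 0.05 s, during which the arm holds its last target.

## Working session

There is one attempt and no reset: what is moved stays moved. The work goes in short steps, Python scripts to look and compute and a shell command to move; the robot and the scene stay as the last step left them, time stands still between calls to the robot, and variables do not carry over. Pictures are saved under pics/ and viewed, and the job is handed in when it is done.

```bash
ls; mkdir -p pics; cat > h.py <<'E'
import numpy as np, cv2
from station import manip, optics, job
def snap(name,fn):
    s=manip.sense(); p,d=optics.snapshot(name)
    np.savez('pics/'+fn+'.npz',p=p,d=d,pos=s['tcp_pos'],rot=s['tool_rot'])
    cv2.imwrite('pics/'+fn+'.png',p[:,:,::-1]); return p,d
E
python3 - <<'E'
from h import *
for n in ('top','side'):
    p,d=snap(n,n+'0'); print(n,(d>0).mean()); m=optics.camera_model(n); print(m)
print(manip.sense())
E
```

```text
pics
top 0.995984375
{'mtx': array([[455.14348597,   0.        , 324.90933692],
       [  0.        , 455.14348597, 206.85250665],
       [  0.        ,   0.        ,   1.        ]]), 'dist_coeffs': array([-0.05106612,  0.        ,  0.        ,  0.        ,  0.        ]), 'camera_from_world': array([[ 2.39879329e-03, -9.99989458e-01, -3.91540981e-03,
         1.20080070e-03],
       [ 9.89493706e-01,  1.80758005e-03,  1.44564654e-01,
        -5.78364587e-01],
       [-1.44556053e-01, -4.22105408e-03,  9.89487610e-01,
        -1.31853961e+00],
       [ 0.00000000e+00,  0.00000000e+00,  0.00000000e+00,
         1.00000000e+00]])}
side 0.996015625
{'mtx': array([[363.70529778,   0.        , 328.41964491],
       [  0.        , 363.70529778, 204.9162315 ],
       [  0.        ,   0.        ,   1.        ]]), 'dist_coeffs': array([-0.03962905,  0.        ,  0.        ,  0.        ,  0.        ]), 'camera_from_world': array([[ 0.95040922, -0.31094275, -0.00607695, -0.509838  ],
       [ 0.23989393,  0.72053042,  0.65060496, -0.20783575],
       [-0.19792226, -0.61979878,  0.75939203, -0.89935939],
       [ 0.        ,  0.        ,  0.        ,  1.        ]])}
{'t': 0.1, 'q': array([ 9.41512736e-01,  5.28352840e-01,  1.43376337e+00,  5.81040556e-05,
        1.18135699e+00, -1.78477798e-01]), 'qd': array([ 0.0007917 , -0.00052991, -0.00280979, -0.0005673 , -0.00109445,
        0.0006037 ]), 'tau': array([-1.36768322e-04, -4.43307889e+01, -1.78585625e+01, -2.65291028e-04,
        3.94589573e-03, -2.62540692e-05]), 'tcp_pos': array([0.27190402, 0.5621047 , 0.24944736]), 'tool_rot': array([ 2.23509762e-01,  9.74701237e-01, -8.54063444e-04, -3.94222494e-04]), 'force': array([-0.42344395,  0.85944939, -0.16625041]), 'ft_torque': array([-0.06108172, -0.00558863, -0.04106048]), 'finger_gap': 1.001431038212044}
```

View pics/top0.png

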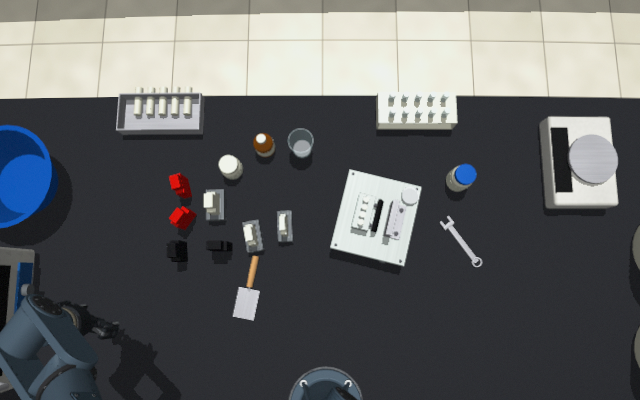

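View pics/side0.png

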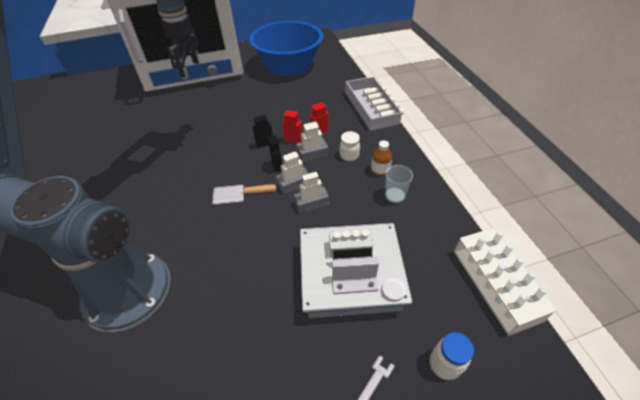

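```bash
cat >> h.py <<'E'
from scipy.spatial.transform import Rotation as R
def world(name,fn):
    """per-pixel world points"""
    z=np.load('pics/'+fn+'.npz'); d=z['d']; m=optics.camera_model(name)
    v,u=np.mgrid[0:400,0:640].astype(float)
    n=cv2.undistortPoints(np.stack([u.ravel(),v.ravel()],1)[:,None],m['mtx'],m['dist_coeffs'])[:,0]
    D=d.ravel(); P=np.stack([n[:,0]*D,-n[:,1]*D,-D],1)
    if name=='wrist':
        T=m['tool_from_camera']; P=P@T[:3,:3].T+T[:3,3]
        W=P@R.from_quat(z['rot']).as_matrix().T+z['pos']
    else:
        T=m['camera_from_world']; W=(P-T[:3,3])@T[:3,:3]
    W[D==0]=np.nan
    return W.reshape(400,640,3),z['p']
E
python3 - <<'E'
from h import *
W,p=world('top','top0')
for nm,(a,b,c,d) in dict(shoes=(180,255,195,300),shaker=(160,275,325,430)).items():
    w=W[a:b,c:d]
    x=w.reshape(-1,3); 
    print(nm, np.nanmin(x,0),np.nanmax(x,0))
# bright white tops in shoes region
hsv=cv2.cvtColor(p,cv2.COLOR_RGB2HSV)
m=((p.min(2)>150)).astype(np.uint8); 
M=np.zeros_like(m); M[180:255,195:300]=m[180:255,195:300]
n,l,st,c=cv2.connectedComponentsWithStats(M)
for i in range(1,n):
    if st[i,4]>8:
        q=W[l==i]; print(c[i],st[i],np.nanmedian(q,0),np.nanmax(q[:,2]))
# tall points
for zlo,zhi in ((0.09,0.13),):
    t=((W[...,2]>zlo)&(W[...,2]<zhi)).astype(np.uint8)
    n,l,st,c=cv2.connectedComponentsWithStats(t)
    for i in range(1,n):
        if st[i,4]>20 and st[i,4]<3000:
            q=W[l==i][:,:2]; print(np.round(c[i]),st[i,4],np.round(np.median(W[l==i],0),4),cv2.minAreaRect((q*1000).astype(np.float32)))
print(optics.camera_model('wrist'))
big=cv2.resize(p[150:300,160:440],None,fx=2.8,fy=2.8,interpolation=cv2.INTER_CUBIC); cv2.imwrite('pics/crop0.png',big[:,:,::-1])
E
```

```text
shoes [ 0.43822789  0.08085374 -0.01168035] [0.67062748 0.40905306 0.12254792]
shaker [ 0.37950546 -0.32398253 -0.01125656] [0.73533391 0.00266454 0.14859428]
[208.2972973  198.99324324] [204 191  11  17 148] [0.58951463 0.33529567 0.11425896] 0.1203421047946777
[281.70588235 221.61764706] [279 213   7  18 102] [0.52447906 0.12355166 0.11468227] 0.1225479170796417
[247.79411765 232.125     ] [243 224  10  18 136] [0.4961212  0.2194417  0.11427539] 0.12160314552317178
[392.  95.] 39 [ 0.9067 -0.1975  0.1044] ((908.1663208007812, -198.18862915039062), (15.445246696472168, 18.885766983032227), 48.135704040527344)
[406.  94.] 40 [ 0.9077 -0.2377  0.1039] ((908.2372436523438, -237.74464416503906), (16.017436981201172, 19.62579917907715), 63.428367614746094)
[419.  94.] 41 [ 0.9078 -0.2776  0.1031] ((910.2278442382812, -278.766845703125), (16.420486450195312, 20.129541397094727), 70.66094207763672)
[433.  94.] 41 [ 0.9082 -0.3182  0.1039] ((909.82568359375, -318.8692932128906), (16.076976776123047, 19.18059539794922), 66.83956909179688)
[446.  95.] 43 [ 0.9076 -0.3575  0.103 ] ((909.094665
[... 2965 characters left out ...]
708008, 22.6097412109375), (11.428192138671875, 66.88228607177734), 15.32975959777832)
{'mtx': array([[292.21203475,   0.        , 313.87190739],
       [  0.        , 292.21203475, 197.902314  ],
       [  0.        ,   0.        ,   1.        ]]), 'dist_coeffs': array([-0.03603199,  0.        ,  0.        ,  0.        ,  0.        ]), 'tool_from_camera': array([[ 3.10659992e-04,  9.46028691e-01,  3.24082734e-01,
         8.35774074e-02],
       [ 9.99999791e-01, -4.77536161e-04,  4.35391855e-04,
        -6.52603996e-05],
       [ 5.66654412e-04,  3.24082531e-01, -9.46028642e-01,
        -1.23736345e-01],
       [ 0.00000000e+00,  0.00000000e+00,  0.00000000e+00,
         1.00000000e+00]])}
```

View pics/crop0.png

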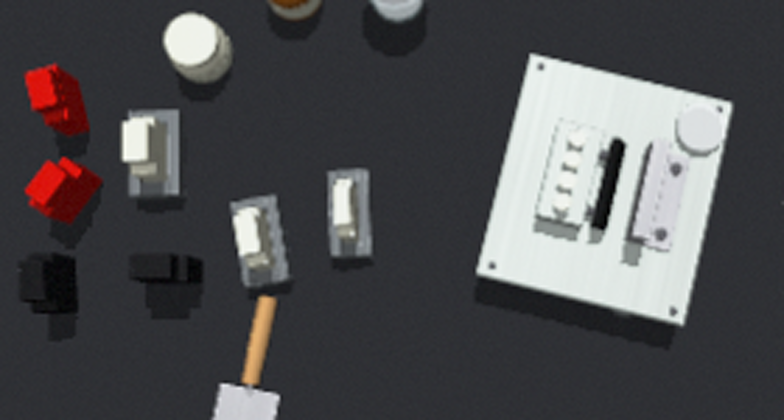

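```bash
python3 -m inch '[3.2,-4.5,0.4,0.06, 3.2,-4.5,0.4,0.06, 3.2,-4.5,0.4,0.06, 3.2,-4.5,0.4,0.06, 3.2,-4.5,0.4,0.06, 3.2,-4.5,0.4,0.06, 3.2,-4.5,0.4,0.06, 3.2,-4.5,0.4,0.03, 0,0,0,0, 0,0,0,0]'
python3 - <<'E'
from h import *
p,d=snap('wrist','w1')
E
```

```text
t: 1.35
tcp_pos: [0.5276, 0.2025, 0.2817]
tool_rot: [0.001, 1.0, 0.0, -0.001]
force: [-0.3, 0.7, -0.3]
finger_gap: 1.002
```

View pics/w1.png

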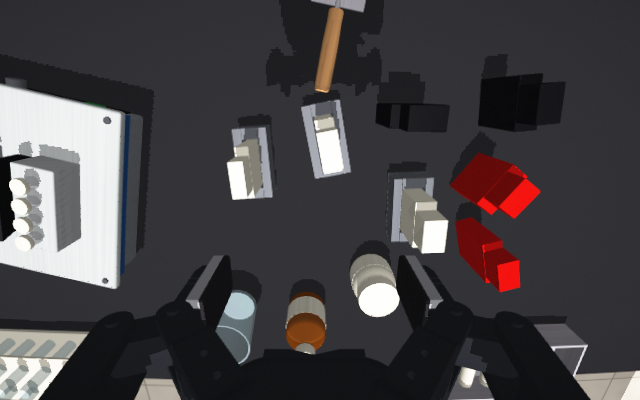

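```bash
cat >> h.py <<'E'
def tops(name,fn,zlo,zhi,amin=60,amax=6000,white=True):
    W,p=world(name,fn); t=((W[...,2]>zlo)&(W[...,2]<zhi))
    if white: t&=p.min(2)>130
    t=cv2.morphologyEx(t.astype(np.uint8),cv2.MORPH_OPEN,np.ones((3,3)))
    n,l,st,c=cv2.connectedComponentsWithStats(t,connectivity=4)
    for i in range(1,n):
        if amin<st[i,4]<amax:
            q=W[l==i]; print(np.round(c[i]),st[i,4],np.round(np.median(q,0),4),[np.round(v,1) for v in cv2.minAreaRect((q[:,:2]*1000).astype(np.float32))])
E
python3 - <<'E'
from h import *
tops('wrist','w1',.108,.125)
print('shoe rims'); tops('wrist','w1',.031,.042,white=False)
W,p=world('wrist','w1')
for u,v in ((140,40),(200,100),(238,185),(331,152),(433,236),(70,250),(60,200)): print(u,v,W[v,u])
E
```

```text
[329. 150.] 825 [0.4925 0.2177 0.116 ] [array([493.4, 217.8]), array([39.2, 20.9]), np.float64(10.9)]
[237. 179.] 572 [0.5226 0.1236 0.116 ] [array([523.5, 123.5]), array([39.2, 15.9]), np.float64(2.9)]
[ 41. 204.] 2083 [ 0.5477 -0.0959  0.1153] [array([ 556.4, -105.9]), array([ 49.5, 100.4]), np.float64(77.4)]
[434. 236.] 761 [0.5875 0.3346 0.1159] [array([588., 335.]), array([40.5, 25.9]), np.float64(1.3)]
shoe rims
[495. 103.] 240 [0.447  0.4232 0.0367] [array([448.3, 423.4]), array([59.2,  3. ]), np.float64(5.7)]
[18. 83.] 94 [ 0.4197 -0.1597  0.0379] [array([ 420.1, -160.8]), array([9.8, 8.8]), np.float64(3.3)]
[324. 135.] 1564 [0.4833 0.2112 0.0361] [array([493.5, 217.7]), array([91.3, 48.3]), np.float64(10.8)]
[257. 155.] 1063 [0.5019 0.1351 0.0361] [array([523.4, 123.3]), array([91.2, 43. ]), np.float64(2.3)]
[129. 162.] 190 [ 0.5198 -0.0384  0.0351] [array([520.5, -38.6]), array([ 2.2, 70.3]), np.float64(76.1)]
[476. 175.] 215 [0.5385 0.4155 0.0366] [array([538.5, 415.9]), array([ 4.7, 59.1]), np.float64(57.1)]
[405. 201.] 1102 [0.5633 0.3194 0.0358] [array([588.1, 335.3]), 
[... 575 characters left out ...]
0627 0.0368] [array([797.6,  64.1]), array([38.1,  9.3]), np.float64(69.7)]
[563. 339.] 159 [0.8198 0.6188 0.0362] [array([819. , 617.4]), array([64.7,  4.5]), np.float64(89.5)]
[571. 358.] 148 [0.8621 0.646  0.0369] [array([863.1, 645.9]), array([ 4.4, 48.4]), np.float64(89.4)]
[470. 392.] 212 [0.9355 0.481  0.0364] [array([935.3, 481.4]), array([73.1,  5.3]), np.float64(89.8)]
140 40 [ 0.37122033 -0.01639147  0.00171895]
200 100 [4.44650803e-01 5.13688128e-02 2.22974517e-04]
238 185 [0.5283654  0.12410268 0.11655796]
331 152 [0.4946834  0.21955602 0.11505209]
433 236 [0.58715103 0.33360425 0.11630637]
70 250 [ 0.62769986 -0.11634413  0.07625824]
60 200 [ 0.54774122 -0.08024094  0.10737291]
```

```bash
python3 -m inch '[0.2,-6,0,-0.04, 0.2,-6,0,-0.04, 0.2,-6,0,-0.04, 0.2,-6,0,-0.04, 0.2,-6,0,-0.04, 0.2,-5,0,-0.02, 0,0,0,0, 0,0,0,0]'
python3 - <<'E'
from h import *
p,d=snap('wrist','w2')
tops('wrist','w2',.138,.148,white=False,amax=9000)
E
```

```text
t: 2.4
tcp_pos: [0.5398, -0.1457, 0.282]
tool_rot: [0.109, 0.994, 0.001, -0.001]
force: [-1.4, 0.4, 0.1]
finger_gap: 0.998
[272. 193.] 1923 [ 0.5318 -0.1847  0.143 ] [array([ 535.9, -185.7]), array([18.2, 99.8]), np.float64(76.0)]
```

View pics/w2.png

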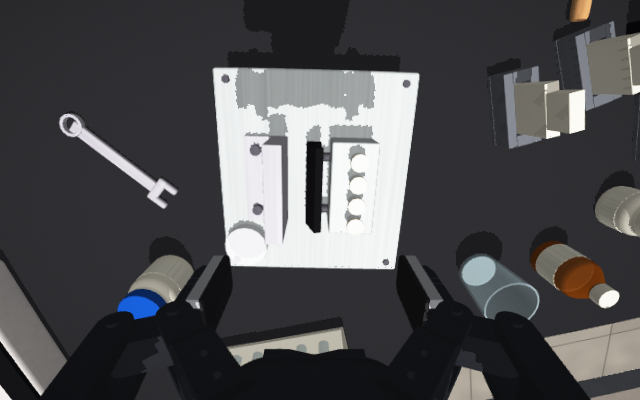

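```bash
python3 - <<'E'
from h import *
W,p=world('wrist','w2')
a=np.radians(-14); c=np.array([.5381,-.1770,.075])
X=(W-c)@np.array([[np.cos(a),-np.sin(a),0],[np.sin(a),np.cos(a),0],[0,0,1]])
X*=1000
blk=(p.max(2)<60); b=np.zeros_like(blk); b[135:240,290:345]=1
q=X[b&blk]; q=q[(q[:,2]>3)]
for z in range(0,60,5):
    s=q[(q[:,2]>=z)&(q[:,2]<z+5)]
    if len(s)>5: print(z,len(s),np.round([s[:,0].min(),s[:,0].max(),s[:,1].min(),np.median(s[:,1]),s[:,1].max()],1))
q=X[135:240,240:295].reshape(-1,3); 
for z in range(0,70,5):
    s=q[(q[:,2]>=z)&(q[:,2]<z+5)]
    if len(s)>5: print('rail',z,len(s),np.round([s[:,0].min(),s[:,0].max(),s[:,1].min(),np.median(s[:,1]),s[:,1].max()],1))
E
```

```text
10 11 [-45.1 -34.2  25.7  32.1  40.1]
15 21 [-45.1  30.6  22.5  40.   46.7]
20 20 [-45.2 -43.1  22.6  32.1  36.3]
25 102 [-45.   42.6  22.3  23.1  31. ]
30 136 [-45.1  42.1  23.6  24.8  34. ]
35 136 [-45.1  43.3  25.3  26.5  32. ]
40 160 [-45.   42.7  27.   28.4  35.9]
45 689 [-45.2  45.   28.8  34.1  38.5]
50 66 [-44.4  44.4  30.7  31.9  34.6]
rail 0 855 [-50.3  78.9 -58.4  -2.    8. ]
rail 5 1323 [-49.2  69.6 -57.4 -37.9   0. ]
rail 10 450 [-49.2  73.8 -56.4 -37.9  -0.1]
rail 15 89 [-49.   72.  -54.   -0.1   0.1]
rail 20 17 [-49.2  47.7 -17.3  -7.9   0.1]
rail 25 67 [-49.2  17.7 -16.1  -0.1   0. ]
rail 30 42 [-49.1  48.7 -17.1  -0.    0.1]
rail 35 51 [-49.2  -1.4 -16.8  -0.1   0.1]
rail 40 71 [-49.1  47.9 -17.   -0.    0.1]
rail 45 50 [-49.2  48.7 -17.   -0.1   0.1]
rail 50 60 [-49.3  44.2 -15.8  -0.    0.1]
rail 55 62 [-49.5  47.7 -16.7  -0.1   0.2]
rail 60 70 [-49.9  41.7 -17.5  -0.    0.2]
rail 65 1825 [-50.   45.7 -18.1  -8.8   0.2]
```

```bash
python3 -m inch '[-0.3,5.4,-1,0.052, -0.3,5.4,-1,0.052, -0.3,5.4,-2,0.052, -0.3,5.4,-4,0.052, -0.4,5.3,-4,0.054, 0,0,0,0, 0,0,0,0]' 55 40; python3 - <<'E'
from h import *
s=manip.sense(); r=s['tool_rot']; print(s['tcp_pos'], 2*np.degrees(np.arctan2(r[1],r[0]))-180, s['force'],s['ft_torque'])
E
```

```text
t: 3.32
tcp_pos: [0.5246, 0.1157, 0.168]
tool_rot: [-0.022, 1.0, -0.0, 0.0]
force: [0.8, 0.2, -0.0]
finger_gap: 0.547
[0.52460203 0.11572472 0.16795946] 2.5202298416668327 [ 0.82641662  0.23063566 -0.00801032] [-0.01451991 -0.02595883  0.02175377]
```

```bash
python3 -m inch '[-0.1,0.77,-1,0, 0,0,-2,0, 0,0,-2,0, 0,0,-1.7,0, 0,0,0,0, 0,0,0,0]'; python3 -m inch '[0,0,0,0, 0,0,0,0, 0,0,0,0, 0,0,0,0]' 10 50
```

```text
t: 4.08
tcp_pos: [0.5244, 0.1218, 0.1012]
tool_rot: [-0.02, 1.0, 0.0, 0.001]
force: [0.3, 1.2, -0.2]
finger_gap: 0.551
t: 4.58
tcp_pos: [0.5242, 0.1223, 0.1014]
tool_rot: [-0.021, 1.0, -0.0, 0.001]
force: [-0.9, 0.7, 5.5]
finger_gap: 0.183
```

```bash
cat > st.py <<'E'
from h import *
import sys
s=manip.sense(); r=s['tool_rot']; y=2*np.degrees(np.arctan2(r[1],r[0]))-180
if y>180:y-=360
if y<-180:y+=360
a=np.radians(-14); d=s['tcp_pos']-np.array([.5381,-.1770,.075]); c,sn=np.cos(a),np.sin(a)
Rm=np.array([[c,sn],[-sn,c]]); f=s['force']
print('t %.2f'%s['t'],'pos',np.round(s['tcp_pos'],4),'yaw %.2f'%y,'rail mm',np.round(np.r_[Rm@d[:2],d[2]]*1000,1),'F rail',np.round(np.r_[Rm@f[:2],f[2]],1),'gap mm %.1f'%(s['finger_gap']*85))
E
python3 -m inch '[0,0,2,0, 0,0,4.5,0, 0,0,4.5,0, 0,0,4.5,0, 0,0,0,0, 0.27,-2.5,0,-0.048, 0.27,-4.5,0,-0.048, 0.27,-4.5,0,-0.048, 0.27,-4.5,0,-0.048, 0.27,-4.5,0,-0.048, 0.27,-4.5,0,-0.048, 0,-4,0,0, 0,0,0,0, 0,0,0,0]'; python3 st.py
```

```text
t: 6.32
tcp_pos: [0.5388, -0.167, 0.254]
tool_rot: [0.123, 0.992, 0.001, -0.002]
force: [0.1, -0.2, -1.8]
finger_gap: 0.177
t 6.33 pos [ 0.5388 -0.167   0.254 ] yaw -14.17 rail mm [ -1.7   9.9 179. ] F rail [ 0.1 -0.2 -1.8] gap mm 15.0
```

```bash
python3 -m inch '[0,0,-1,0, 0,0,-1,0, 0,0,-1,0, 0,0,0,0]'; python3 st.py;  python3 -m inch '[0,0,-1,0, 0,0,-1,0, 0,0,-1,0, 0,0,0,0]'; python3 st.py
```

```text
t: 6.82
tcp_pos: [0.5393, -0.167, 0.2243]
tool_rot: [0.123, 0.992, 0.001, -0.001]
force: [1.1, 0.7, -0.8]
finger_gap: 0.179
t 6.83 pos [ 0.5393 -0.167   0.2243] yaw -14.11 rail mm [ -1.3   9.9 149.3] F rail [ 0.9  0.9 -0.8] gap mm 15.2
t: 7.32
tcp_pos: [0.5392, -0.1675, 0.1944]
tool_rot: [0.123, 0.992, 0.0, -0.001]
force: [0.1, 1.1, -1.2]
finger_gap: 0.179
t 7.33 pos [ 0.5392 -0.1675  0.1944] yaw -14.15 rail mm [ -1.2   9.5 119.4] F rail [-0.2  1.1 -1.2] gap mm 15.2
```

```bash
python3 -m inch '[0,0,-0.7,0, 0,0,-0.7,0]'; python3 st.py;  python3 -m inch '[0,0,-0.5,0, 0,0,-0.4,0]'; python3 st.py; python3 -m inch '[0,0,-0.2,0, 0,0,0,0]'; python3 st.py
```

```text
t: 7.58
tcp_pos: [0.5401, -0.1679, 0.1814]
tool_rot: [0.123, 0.992, -0.0, 0.0]
force: [-0.7, -0.1, -1.3]
finger_gap: 0.182
t 7.58 pos [ 0.5401 -0.1679  0.1814] yaw -14.14 rail mm [ -0.3   9.3 106.4] F rail [-0.6 -0.3 -1.3] gap mm 15.5
t: 7.82
tcp_pos: [0.5399, -0.1678, 0.1722]
tool_rot: [0.123, 0.992, 0.0, -0.0]
force: [-0.8, -0.1, -1.7]
finger_gap: 0.176
t 7.83 pos [ 0.5399 -0.1678  0.1722] yaw -14.14 rail mm [-0.5  9.4 97.2] F rail [-0.7 -0.3 -1.7] gap mm 15.0
t: 8.07
tcp_pos: [0.54, -0.1678, 0.1706]
tool_rot: [0.123, 0.992, -0.0, 0.0]
force: [-0.2, -0.1, -1.8]
finger_gap: 0.179
t 8.07 pos [ 0.54   -0.1678  0.1706] yaw -14.14 rail mm [-0.3  9.4 95.6] F rail [-0.2 -0.2 -1.8] gap mm 15.2
```

```bash
python3 -m inch '[0,0,-0.15,0, 0,0,0,0]'; python3 st.py; python3 -m inch '[0,0,-0.1,0, 0,0,0,0]'; python3 st.py
```

```text
t: 8.32
tcp_pos: [0.5402, -0.1679, 0.1704]
tool_rot: [0.123, 0.992, -0.0, 0.001]
force: [-1.7, 0.9, 5.2]
finger_gap: 0.183
t 8.32 pos [ 0.5402 -0.1679  0.1704] yaw -14.13 rail mm [-0.2  9.4 95.4] F rail [-1.9  0.5  5.2] gap mm 15.6
t: 8.57
tcp_pos: [0.5402, -0.1679, 0.1704]
tool_rot: [0.123, 0.992, -0.0, 0.001]
force: [-3.9, 1.3, 10.8]
finger_gap: 0.184
t 8.57 pos [ 0.5402 -0.1679  0.1704] yaw -14.13 rail mm [-0.1  9.4 95.4] F rail [-4.1  0.3 10.8] gap mm 15.6
```

```bash
python3 -m inch '[0,0,0.45,0, 0,0,0,0]'; python3 st.py; for i in 1; do python3 -m inch '[0.05,0.19,0,0, 0.05,0.19,0,0, 0,0,0,0]'; python3 st.py; done; python3 -m inch '[0.012,0.05,0,0, 0,0,0,0]'; python3 st.py; python3 -m inch '[0.012,0.05,0,0, 0,0,0,0]'; python3 st.py;  python3 -m inch '[0.012,0.05,0,0, 0,0,0,0]'; python3 st.py
```

```text
t: 8.82
tcp_pos: [0.5402, -0.1679, 0.1729]
tool_rot: [0.123, 0.992, -0.0, 0.001]
force: [0.5, 0.6, -0.8]
finger_gap: 0.183
t 8.82 pos [ 0.5402 -0.1679  0.1729] yaw -14.14 rail mm [-0.1  9.3 97.9] F rail [ 0.4  0.7 -0.8] gap mm 15.5
t: 9.2
tcp_pos: [0.5408, -0.1638, 0.1723]
tool_rot: [0.123, 0.992, 0.0, -0.0]
force: [-0.5, -0.7, -0.8]
finger_gap: 0.181
t 9.20 pos [ 0.5408 -0.1638  0.1723] yaw -14.12 rail mm [-0.6 13.5 97.3] F rail [-0.3 -0.8 -0.8] gap mm 15.4
t: 9.45
tcp_pos: [0.5409, -0.1636, 0.1724]
tool_rot: [0.123, 0.992, -0.0, -0.0]
force: [-0.8, -0.5, -0.6]
finger_gap: 0.18
t 9.45 pos [ 0.5409 -0.1636  0.1724] yaw -14.13 rail mm [-0.5 13.7 97.4] F rail [-0.6 -0.7 -0.6] gap mm 15.3
t: 9.7
tcp_pos: [0.5411, -0.1631, 0.1725]
tool_rot: [0.123, 0.992, -0.0, -0.0]
force: [-0.2, -1.1, -1.2]
finger_gap: 0.18
t 9.70 pos [ 0.5411 -0.1631  0.1725] yaw -14.13 rail mm [-0.5 14.2 97.5] F rail [ 0.1 -1.1 -1.2] gap mm 15.3
t: 9.95
tcp_pos: [0.5412, -0.1627, 0.1725]
tool_rot: [0.123, 0.992, -0.0, -0.0]
force: [-0.1, -1.5, -1.7]
finger_gap: 0.182
t 9.95 pos [ 0.5412 -0.1627  0.1725] yaw -14.13 rail mm [-0.5 14.7 97.5] F rail [ 0.3 -1.5 -1.7] gap mm 15.5
```

```bash
python3 -m inch '[-0.13,-0.51,0,0, 0,0,0,0, 0,0,2,0, 0,0,3,0, 0,0,3.2,0, 0,0,0,0, -0.26,3,0,0.048, -0.26,4.5,0,0.048, -0.26,4.5,0,0.048, -0.26,4.5,0,0.048, -0.26,4.5,0,0.048, -0.26,4.5,0,0.048, 0,3.5,0,0, 0,0,0,0, 0,0,0,0]'; python3 st.py
```

```text
t: 11.82
tcp_pos: [0.5238, 0.1222, 0.2536]
tool_rot: [-0.021, 1.0, -0.0, -0.001]
force: [0.9, -0.5, -2.0]
finger_gap: 0.182
t 11.82 pos [0.5238 0.1222 0.2536] yaw 2.38 rail mm [-86.2 286.9 178.6] F rail [ 1.  -0.3 -2. ] gap mm 15.4
```

```bash
python3 -m inch '[0.03,0,-5,0, 0,0,-4,0, 0,0,-2,0, 0,0,0,0]'; python3 st.py; python3 -m inch '[0,0,-1.5,0, 0,0,-1.5,0, 0,0,-0.9,0, 0,0,0,0]'; python3 st.py
```

```text
t: 12.32
tcp_pos: [0.5235, 0.1211, 0.1427]
tool_rot: [-0.02, 1.0, -0.0, -0.002]
force: [0.5, 0.1, -1.3]
finger_gap: 0.182
t 12.32 pos [0.5235 0.1211 0.1427] yaw 2.24 rail mm [-86.3 285.7  67.7] F rail [ 0.4  0.2 -1.3] gap mm 15.4
t: 12.82
tcp_pos: [0.5243, 0.1222, 0.1049]
tool_rot: [-0.021, 1.0, -0.0, -0.001]
force: [-1.6, -0.2, -2.5]
finger_gap: 0.181
t 12.82 pos [0.5243 0.1222 0.1049] yaw 2.35 rail mm [-85.8 287.   29.9] F rail [-1.5 -0.6 -2.5] gap mm 15.4
```

```bash
python3 -m inch '[0,0,-0.3,0, 0,0,-0.15,0, 0,0,0,0]'; python3 st.py; python3 -m inch '[0,0,0,0, 0,0,0,0, 0,0,0,0]' 55; python3 st.py
```

```text
t: 13.2
tcp_pos: [0.5243, 0.1225, 0.1009]
tool_rot: [-0.021, 1.0, -0.0, -0.0]
force: [-2.3, -0.7, -0.5]
finger_gap: 0.181
t 13.20 pos [0.5243 0.1225 0.1009] yaw 2.37 rail mm [-85.8 287.2  25.9] F rail [-2.  -1.3 -0.5] gap mm 15.4
t: 13.58
tcp_pos: [0.5255, 0.1224, 0.1014]
tool_rot: [-0.021, 1.0, 0.0, 0.001]
force: [0.3, 0.1, 0.1]
finger_gap: 0.548
t 13.57 pos [0.5255 0.1224 0.1014] yaw 2.36 rail mm [-84.7 287.5  26.4] F rail [0.2 0.2 0.1] gap mm 46.5
```

```bash
python3 -m inch '[0,0,3,0, 0,0,4,0, -1.0,3.2,0,0.05, -1.1,3.2,0,0.05, -1.1,3.13,0,0.048, 0,0,0,0, 0,0,0,0]' 60; python3 st.py; python3 -c "
from h import *
snap('wrist','w3'); tops('wrist','w3',.108,.125)"
```

```text
t: 14.45
tcp_pos: [0.4931, 0.2175, 0.1712]
tool_rot: [-0.095, 0.996, -0.0, 0.0]
force: [-0.3, 0.9, -0.1]
finger_gap: 0.596
t 14.45 pos [0.4931 0.2175 0.1712] yaw 10.85 rail mm [-139.1  371.9   96.2] F rail [-0.5  0.8 -0.1] gap mm 50.7
[315. 226.] 1783 [0.4907 0.2176 0.1159] [array([493.3, 217.9]), array([40.9, 20.9]), np.float64(11.6)]
[173. 244.] 1462 [0.5227 0.1237 0.116 ] [array([525.2, 122.4]), array([41.1, 16.9]), np.float64(4.1)]
[425. 365.] 560 [0.5977 0.329  0.1159] [array([594.6, 334.9]), array([28.9, 25.7]), np.float64(3.4)]
```

```bash
python3 -m inch '[0,0,-2.5,0, 0,0,-2.5,0, 0,0,-2,0, 0,0,0,0, 0,0,0,0]'; python3 -m inch '[0,0,0,0, 0,0,0,0, 0,0,0,0, 0,0,0,0]' 12 50; python3 st.py
```

```text
t: 15.12
tcp_pos: [0.4935, 0.2172, 0.1016]
tool_rot: [-0.094, 0.996, 0.0, 0.001]
force: [-0.3, -0.7, 0.3]
finger_gap: 0.602
t: 15.62
tcp_pos: [0.4934, 0.218, 0.102]
tool_rot: [-0.095, 0.996, 0.0, 0.001]
force: [-0.6, -0.3, 6.3]
finger_gap: 0.239
t 15.62 pos [0.4934 0.218  0.102 ] yaw 10.85 rail mm [-138.9  372.4   27. ] F rail [-0.5 -0.4  6.3] gap mm 20.3
```

```bash
python3 -m inch '[0,0,2,0, 0,0,4.5,0, 0,0,4.5,0, 0,0,4.3,0, 0,0,0,0, 0.5,-2.5,0,-0.05, 0.6,-4.5,0,-0.05, 0.6,-4.5,0,-0.05, 0.6,-4.5,0,-0.05, 0.6,-4.5,0,-0.05, 0.6,-4.5,0,-0.05, 0.6,-4.5,0,-0.05, 0.6,-4.5,0,-0.05, 0.03,-4.46,0,-0.034, 0,0,0,0, 0,0,0,0]'; python3 st.py
```

```text
t: 17.62
tcp_pos: [0.5386, -0.166, 0.2521]
tool_rot: [0.122, 0.992, 0.001, -0.002]
force: [0.2, 0.6, -3.0]
finger_gap: 0.237
t 17.62 pos [ 0.5386 -0.166   0.2521] yaw -14.06 rail mm [ -2.2  10.8 177.1] F rail [-0.   0.7 -3. ] gap mm 20.2
```

```bash
python3 -m inch '[0.2,0,-1,0, 0,0,-1.5,0, 0,0,0,0]'; python3 st.py; python3 -m inch '[-0.012,-0.05,0,0, 0,0,0,0]'; python3 st.py;python3 -m inch '[-0.012,-0.05,0,0, 0,0,0,0]'; python3 st.py
```

```text
t: 18.0
tcp_pos: [0.5407, -0.1654, 0.227]
tool_rot: [0.122, 0.993, 0.001, -0.002]
force: [-0.5, -0.2, -2.4]
finger_gap: 0.235
t 18.00 pos [ 0.5407 -0.1654  0.227 ] yaw -13.96 rail mm [ -0.3  11.8 152. ] F rail [-0.4 -0.3 -2.4] gap mm 19.9
t: 18.25
tcp_pos: [0.5419, -0.1669, 0.2292]
tool_rot: [0.122, 0.993, 0.0, 0.0]
force: [0.6, 1.8, -3.2]
finger_gap: 0.241
t 18.25 pos [ 0.5419 -0.1669  0.2292] yaw -14.02 rail mm [  1.3  10.7 154.2] F rail [ 0.1  1.9 -3.2] gap mm 20.5
t: 18.5
tcp_pos: [0.5419, -0.1671, 0.2293]
tool_rot: [0.122, 0.992, 0.001, 0.0]
force: [1.1, 3.8, -1.6]
finger_gap: 0.237
t 18.50 pos [ 0.5419 -0.1671  0.2293] yaw -14.05 rail mm [  1.3  10.5 154.3] F rail [ 0.1  3.9 -1.6] gap mm 20.2
```

```bash
python3 -m inch '[0.02,0.06,-1,0, 0,0,-1,0, 0,0,-0.5,0]'; python3 st.py; python3 -m inch '[0,0,-0.5,0, 0,0,-0.5,0]'; python3 st.py; python3 -m inch '[0,0,-0.5,0, 0,0,-0.5,0]'; python3 st.py; python3 -m inch '[0,0,-0.4,0, 0,0,-0.4,0]'; python3 st.py
```

```text
t: 18.88
tcp_pos: [0.5417, -0.1669, 0.2031]
tool_rot: [0.122, 0.993, 0.0, -0.001]
force: [0.9, 5.2, 0.6]
finger_gap: 0.239
t 18.88 pos [ 0.5417 -0.1669  0.2031] yaw -14.03 rail mm [  1.1  10.7 128.1] F rail [-0.4  5.3  0.6] gap mm 20.3
t: 19.12
tcp_pos: [0.542, -0.1669, 0.1937]
tool_rot: [0.122, 0.993, 0.0, -0.0]
force: [1.6, 5.2, 1.1]
finger_gap: 0.24
t 19.12 pos [ 0.542  -0.1669  0.1937] yaw -14.03 rail mm [  1.3  10.7 118.7] F rail [0.3 5.4 1.1] gap mm 20.4
t: 19.38
tcp_pos: [0.5421, -0.1669, 0.1839]
tool_rot: [0.122, 0.993, 0.0, 0.0]
force: [2.3, 5.5, 0.5]
finger_gap: 0.235
t 19.38 pos [ 0.5421 -0.1669  0.1839] yaw -14.03 rail mm [  1.5  10.8 108.9] F rail [0.9 5.9 0.5] gap mm 20.0
t: 19.62
tcp_pos: [0.5421, -0.1669, 0.1759]
tool_rot: [0.122, 0.993, 0.0, 0.0]
force: [1.3, 5.4, 0.3]
finger_gap: 0.242
t 19.62 pos [ 0.5421 -0.1669  0.1759] yaw -14.03 rail mm [  1.5  10.8 100.9] F rail [-0.   5.5  0.3] gap mm 20.5
```

```bash
python3 -m inch '[0.02,0.08,0,0, 0,0,0,0]'; python3 st.py; python3 -m inch '[0.01,0.04,0,0, 0,0,0,0]'; python3 st.py;  python3 -m inch '[0,0,-0.2,0, 0,0,-0.15,0]'; python3 st.py
```

```text
t: 19.88
tcp_pos: [0.542, -0.1667, 0.1756]
tool_rot: [0.122, 0.993, -0.0, -0.0]
force: [1.6, 3.0, -3.6]
finger_gap: 0.238
t 19.88 pos [ 0.542  -0.1667  0.1756] yaw -14.01 rail mm [  1.3  10.9 100.6] F rail [ 0.9  3.3 -3.6] gap mm 20.3
t: 20.12
tcp_pos: [0.542, -0.1666, 0.176]
tool_rot: [0.122, 0.993, -0.001, -0.0]
force: [-0.0, 0.4, -3.3]
finger_gap: 0.235
t 20.12 pos [ 0.542  -0.1666  0.176 ] yaw -14.02 rail mm [  1.3  11.  101. ] F rail [-0.1  0.4 -3.3] gap mm 20.0
t: 20.38
tcp_pos: [0.5423, -0.1666, 0.1726]
tool_rot: [0.122, 0.993, -0.001, 0.0]
force: [-0.5, -0.7, -2.2]
finger_gap: 0.24
t 20.38 pos [ 0.5423 -0.1666  0.1726] yaw -14.02 rail mm [ 1.6 11.1 97.6] F rail [-0.3 -0.8 -2.2] gap mm 20.4
```

```bash
python3 -m inch '[0.01,0.04,0,0, 0,0,0,0]'; python3 st.py; python3 -m inch '[0.01,0.04,0,0, 0,0,0,0]'; python3 st.py;  python3 -m inch '[0.01,0.04,0,0, 0,0,0,0]'; python3 st.py; python3 -m inch '[0.01,0.04,0,0, 0,0,0,0]'; python3 st.py
```

```text
t: 20.62
tcp_pos: [0.5423, -0.1662, 0.1725]
tool_rot: [0.122, 0.993, -0.0, 0.0]
force: [-0.4, -1.2, -4.0]
finger_gap: 0.24
t 20.62 pos [ 0.5423 -0.1662  0.1725] yaw -14.01 rail mm [ 1.5 11.5 97.5] F rail [-0.1 -1.3 -4. ] gap mm 20.4
t: 20.88
tcp_pos: [0.5425, -0.1656, 0.1726]
tool_rot: [0.122, 0.993, -0.0, 0.0]
force: [-0.3, -1.3, -3.6]
finger_gap: 0.239
t 20.88 pos [ 0.5425 -0.1656  0.1726] yaw -14.01 rail mm [ 1.5 12.1 97.6] F rail [ 0.  -1.3 -3.6] gap mm 20.3
t: 21.12
tcp_pos: [0.5426, -0.1651, 0.1726]
tool_rot: [0.122, 0.993, -0.0, 0.0]
force: [0.2, -2.5, -3.1]
finger_gap: 0.24
t 21.12 pos [ 0.5426 -0.1651  0.1726] yaw -14.01 rail mm [ 1.5 12.6 97.6] F rail [ 0.8 -2.4 -3.1] gap mm 20.4
t: 21.38
tcp_pos: [0.5427, -0.1647, 0.1726]
tool_rot: [0.122, 0.993, -0.0, 0.0]
force: [-0.0, -2.7, -3.1]
finger_gap: 0.24
t 21.38 pos [ 0.5427 -0.1647  0.1726] yaw -14.02 rail mm [ 1.5 13.  97.6] F rail [ 0.7 -2.7 -3.1] gap mm 20.4
```

```bash
python3 -m inch '[-0.05,-0.18,0,0, 0,0,-0.1,0, 0,0,-0.1,0, 0,0,0,0]'; python3 st.py; python3 -m inch '[0,0,-0.1,0, 0,0,0,0]'; python3 st.py; for i in 1; do python3 -m inch '[0,0,0.3,0, 0,0,0.3,0]'; python3 st.py;  python3 -m inch '[0,0,0.3,0]'; python3 st.py;  python3 -m inch '[0,0,0.3,0]'; python3 st.py; python3 -m inch '[0,0,-0.3,0]'; python3 st.py;  python3 -m inch '[0,0,-0.3,0]'; python3 st.py; done
```

```text
t: 21.88
tcp_pos: [0.5423, -0.1661, 0.171]
tool_rot: [0.122, 0.993, 0.0, 0.0]
force: [-0.8, -0.4, 1.9]
finger_gap: 0.24
t 21.88 pos [ 0.5423 -0.1661  0.171 ] yaw -14.03 rail mm [ 1.4 11.6 96. ] F rail [-0.6 -0.6  1.9] gap mm 20.4
t: 22.12
tcp_pos: [0.5423, -0.1661, 0.171]
tool_rot: [0.122, 0.993, -0.0, 0.0]
force: [-2.2, -0.2, 7.7]
finger_gap: 0.237
t 22.12 pos [ 0.5423 -0.1661  0.171 ] yaw -14.02 rail mm [ 1.4 11.6 96. ] F rail [-2.1 -0.8  7.7] gap mm 20.1
t: 22.38
tcp_pos: [0.5418, -0.1661, 0.1752]
tool_rot: [0.122, 0.993, 0.0, -0.0]
force: [0.0, -1.6, -2.9]
finger_gap: 0.24
t 22.38 pos [ 0.5418 -0.1661  0.1752] yaw -14.03 rail mm [  1.   11.5 100.2] F rail [ 0.4 -1.5 -2.9] gap mm 20.4
t: 22.5
tcp_pos: [0.5419, -0.1661, 0.1782]
tool_rot: [0.122, 0.993, 0.0, -0.0]
force: [-0.3, -0.2, -3.2]
finger_gap: 0.241
t 22.50 pos [ 0.5419 -0.1661  0.1782] yaw -14.03 rail mm [  1.   11.4 103.2] F rail [-0.2 -0.3 -3.2] gap mm 20.5
t: 22.62
tcp_pos: [0.542, -0.1662, 0.1814]
tool_rot: [0.122, 0.993, 0.0, -0.0]
force: [0.2, -1.1, -3.5]
finger_gap: 0.239
t 22.62 pos [ 0.542  -0.1662  0.1814] yaw -14.03 rail mm [  1.1  11.4 106.4] F rail [ 0.5 -1.  -3.5] gap mm 20.3
t: 22.75
tcp_pos: [0.5426, -0.1664, 0.179]
tool_rot: [0.122, 0.993, -0.0, 0.001]
force: [-0.7, -1.2, -2.2]
finger_gap: 0.241
t 22.75 pos [ 0.5426 -0.1664  0.179 ] yaw -14.03 rail mm [  1.8  11.3 104. ] F rail [-0.4 -1.3 -2.2] gap mm 20.4
t: 22.88
tcp_pos: [0.5423, -0.1663, 0.1755]
tool_rot: [0.122, 0.993, -0.0, 0.0]
force: [-0.2, -0.8, -2.4]
finger_gap: 0.24
t 22.88 pos [ 0.5423 -0.1663  0.1755] yaw -14.03 rail mm [  1.5  11.4 100.5] F rail [ 0.  -0.8 -2.4] gap mm 20.4
```

```bash
cat > fz.py <<'E'
from h import *
a=np.radians(-14);s=manip.sense();f=s['force'];d=s['tcp_pos'];print('z %.4f ry %.1f Fy %.1f Fz %.1f'%(d[2],1000*(.2419*(d[0]-.5381)+.9703*(d[1]+.177)),.2419*f[0]+.9703*f[1],f[2]))
E
python3 -m inch '[-0.01,-0.03,-0.2,0]'>/dev/null; python3 fz.py; for k in 1; do python3 -m inch '[0,0,0.4,0]'>/dev/null; python3 fz.py; python3 -m inch '[0,0,0.4,0]'>/dev/null; python3 fz.py; python3 -m inch '[0,0,0.4,0]'>/dev/null; python3 fz.py; python3 -m inch '[0,0,-0.4,0]' >/dev/null; python3 fz.py; python3 -m inch '[0,0,-0.4,0]' >/dev/null; python3 fz.py; python3 -m inch '[0,0,-0.4,0]' >/dev/null; python3 fz.py; done
```

```text
z 0.1732 ry 11.1 Fy 0.1 Fz -1.8
z 0.1769 ry 11.2 Fy -0.9 Fz -2.6
z 0.1816 ry 11.1 Fy -0.8 Fz -3.1
z 0.1859 ry 11.1 Fy -0.4 Fz -2.8
z 0.1824 ry 11.1 Fy -0.5 Fz -3.2
z 0.1774 ry 11.1 Fy -0.2 Fz -2.1
z 0.1731 ry 11.1 Fy 0.0 Fz -2.0
```

```bash
python3 -m inch '[0,0,2,0, 0,0,3.2,0, 0,0,3,0, 0,0,0,0, -0.5,2.5,0,0.05, -0.6,4.5,0,0.05, -0.6,4.5,0,0.05, -0.6,4.5,0,0.05, -0.6,4.5,0,0.05, -0.6,4.5,0,0.05, -0.6,4.5,0,0.05, -0.6,4.5,0,0.05, -0.16,4.44,0,0.034, 0,0,0,0, 0,0,0,0]'; python3 st.py
```

```text
t: 25.62
tcp_pos: [0.4917, 0.218, 0.2541]
tool_rot: [-0.095, 0.995, -0.0, -0.002]
force: [-0.2, -0.5, -3.3]
finger_gap: 0.237
t 25.62 pos [0.4917 0.218  0.2541] yaw 10.94 rail mm [-140.6  372.   179.1] F rail [-0.  -0.5 -3.3] gap mm 20.1
```

```bash
python3 -m inch '[0.15,0,-5,0, 0,0,-4,0, 0,0,-2.3,0, 0,0,0,0]'; python3 st.py; python3 -m inch '[0,0,-1.5,0, 0,0,-1.3,0, 0,0,-0.9,0, 0,0,0,0]'; python3 st.py
```

```text
t: 26.12
tcp_pos: [0.4932, 0.2163, 0.1405]
tool_rot: [-0.094, 0.996, -0.0, -0.003]
force: [0.1, -0.6, -3.7]
finger_gap: 0.235
t 26.12 pos [0.4932 0.2163 0.1405] yaw 10.74 rail mm [-138.7  370.7   65.5] F rail [ 0.2 -0.5 -3.7] gap mm 20.0
t: 26.62
tcp_pos: [0.488, 0.2162, 0.1129]
tool_rot: [-0.095, 0.995, -0.001, -0.006]
force: [-24.5, -7.4, 59.0]
finger_gap: 0.244
t 26.62 pos [0.488  0.2162 0.1129] yaw 10.91 rail mm [-143.7  369.4   37.9] F rail [-22.  -13.1  59. ] gap mm 20.8
```

```bash
python3 -m inch '[0,0,1,0, 0,0,2,0, 0,0,3,0, 0,0,2,0, 0,0,0,0]'; python3 st.py; python3 -c "
from h import *
snap('wrist','w4'); snap('side','s4');tops('wrist','w4',.1,.25)"
```

```text
t: 27.25
tcp_pos: [0.4968, 0.218, 0.1875]
tool_rot: [-0.094, 0.996, 0.0, 0.003]
force: [-0.0, -0.2, -2.6]
finger_gap: 0.24
t 27.25 pos [0.4968 0.218  0.1875] yaw 10.82 rail mm [-135.7  373.3  112.5] F rail [ 0.  -0.2 -2.6] gap mm 20.4
[184. 227.] 1503 [0.5215 0.1247 0.1157] [array([524.9, 122.6]), array([40.9, 16.3]), np.float64(2.5)]
[426. 341.] 73 [0.5887 0.3322 0.1164] [array([540.7, 296.1]), array([146.8,   6.7]), np.float64(37.7)]
```

View pics/w4.png

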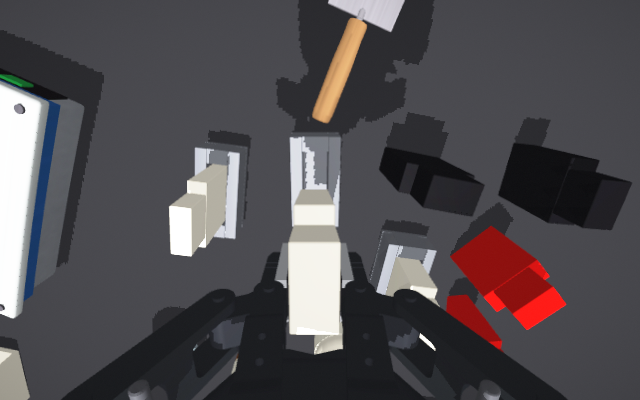

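View pics/s4.png

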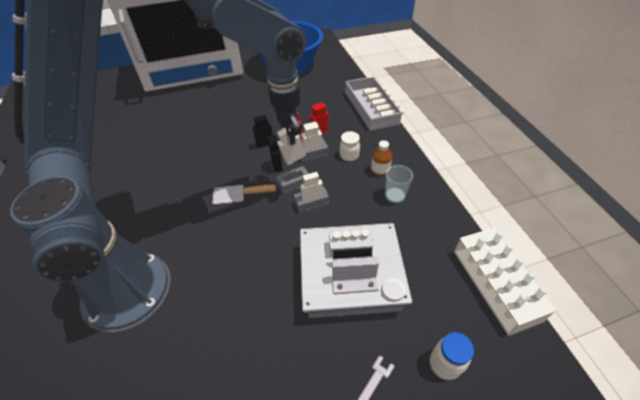

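```bash
cat > tilt.py <<'E'
from h import *
import sys
def tilt(fn):
    W,p=world('wrist',fn); z=np.load('pics/'+fn+'.npz'); 
    T=(W-z['pos'])@R.from_quat(z['rot']).as_matrix()*1000
    m=(abs(T[...,1])<14)&(T[...,2]>-60)&(T[...,2]<110)&(abs(T[...,0])<50)&(p.min(2)>90)
    q=T[m]; 
    for lo in range(-20,105,5):
        s=q[(q[:,2]>=lo)&(q[:,2]<lo+5)]
        if len(s)>5: print(lo,len(s),'x',np.round(np.percentile(s[:,0],[5,50,95]),1),'y',np.round([s[:,1].min(),s[:,1].max()],1))
tilt(sys.argv[1])
E
python3 tilt.py w4
```

```text
-20 396 x [-7.6 29.  30. ] y [-14.  14.]
-15 218 x [11.  28.4 29.2] y [-14.   13.7]
-10 190 x [10.8 27.4 28.2] y [-14.  14.]
-5 160 x [10.9 26.5 27.1] y [-14.   13.9]
0 137 x [11.  25.5 26.1] y [-13.9  13.8]
5 120 x [11.2 24.7 25.2] y [-13.8  14. ]
10 859 x [24.1 28.9 33.3] y [-14.   13.9]
15 73 x [32.3 32.8 33.3] y [-10.3  13.8]
20 38 x [31.4 31.8 32.2] y [-10.1   9.6]
25 43 x [30.5 31.  31.4] y [-10.4   9.3]
30 62 x [29.3 29.8 30.3] y [-10.3   9.5]
35 36 x [28.3 28.6 29. ] y [-10.    9.4]
40 33 x [27.3 27.6 28. ] y [-10.3   9.1]
45 34 x [26.3 26.7 27. ] y [-9.9  9.8]
50 31 x [25.2 25.6 25.9] y [-10.3   8.9]
55 31 x [24.3 24.6 24.9] y [-9.9  9.7]
60 24 x [23.3 23.5 23.8] y [-9.4  8.8]
65 8 x [22.4 23.2 23.2] y [-10.2   9.5]
70 27 x [21.8 22.1 22.3] y [-10.6   9.1]
75 28 x [20.4 20.9 21.2] y [-10.1   9.4]
80 26 x [19.2 19.5 19.8] y [-9.6  8.9]
```

```bash
python3 -m inch '[-3,0,0,0, -3,0,0,0, -2.7,-1,0,0, 0,-3.5,0,0, 0,-3.5,0,0, 0,-3.8,0,0, 0,0,-3,0, 0,0,-3,0, 0,0,-2,0, 0,0,0,0, 0,0,0,0]'; python3 st.py
```

```text
t: 28.72
tcp_pos: [0.4081, 0.0998, 0.1056]
tool_rot: [-0.094, 0.996, 0.0, -0.0]
force: [-0.2, -0.3, -2.6]
finger_gap: 0.236
t 28.73 pos [0.4081 0.0998 0.1056] yaw 10.84 rail mm [-193.1  237.1   30.6] F rail [-0.1 -0.3 -2.6] gap mm 20.1
```

```bash
python3 -m inch '[0,0,-0.6,0, 0,0,-0.4,0, 0,0,0,0]'; python3 st.py; python3 -m inch '[0,0,-0.3,0, 0,0,-0.2,0, 0,0,0,0]' - 20; python3 st.py
```

```text
t: 29.1
tcp_pos: [0.4079, 0.0999, 0.0955]
tool_rot: [-0.094, 0.996, 0.0, -0.0]
force: [-0.4, -0.3, -3.0]
finger_gap: 0.239
t 29.10 pos [0.4079 0.0999 0.0955] yaw 10.84 rail mm [-193.3  237.1   20.5] F rail [-0.4 -0.4 -3. ] gap mm 20.3
t: 29.48
tcp_pos: [0.4078, 0.0998, 0.0904]
tool_rot: [-0.094, 0.996, 0.0, -0.0]
force: [0.6, -0.6, -2.7]
finger_gap: 0.24
t 29.48 pos [0.4078 0.0998 0.0904] yaw 10.84 rail mm [-193.4  237.1   15.4] F rail [ 0.7 -0.4 -2.7] gap mm 20.4
```

```bash
python3 -m inch '[0,0,-0.3,0, 0,0,-0.2,0, 0,0,0,0]'; python3 st.py; python3 -m inch '[0,0,0,0, 0,0,0,0]' 32; python3 -m inch '[0,0,0.8,0, 0,0,0,0]'; python3 st.py; python3 -c "
from h import *
snap('wrist','w5')"; python3 tilt.py w5
```

```text
t: 29.85
tcp_pos: [0.4105, 0.1, 0.088]
tool_rot: [-0.094, 0.996, -0.0, 0.004]
force: [0.5, 2.1, 24.6]
finger_gap: 0.24
t 29.85 pos [0.4105 0.1    0.088 ] yaw 10.81 rail mm [-190.8  237.9   13. ] F rail [ 0.   2.2 24.6] gap mm 20.4
t: 30.1
tcp_pos: [0.408, 0.0998, 0.0857]
tool_rot: [-0.094, 0.996, -0.0, 0.0]
force: [0.8, -0.4, 0.6]
finger_gap: 0.32
t: 30.35
tcp_pos: [0.4081, 0.0998, 0.0939]
tool_rot: [-0.094, 0.996, -0.0, 0.0]
force: [-0.1, 0.2, -0.5]
finger_gap: 0.326
t 30.35 pos [0.4081 0.0998 0.0939] yaw 10.84 rail mm [-193.1  237.2   18.9] F rail [-0.2  0.1 -0.5] gap mm 27.7
-20 3134 x [-28.7  -9.2   7.3] y [-10.7  13.9]
-15 354 x [-11.7   8.2   8.8] y [-10.6  10.4]
-10 279 x [7.8 8.3 8.9] y [-10.5  10.2]
-5 239 x [7.8 8.3 8.9] y [-10.4  10.1]
0 219 x [7.8 8.3 8.9] y [-10.4  10.2]
5 202 x [7.8 8.3 8.9] y [-10.3  10.2]
10 202 x [ 7.9  8.4 15.5] y [-10.5  10.1]
15 801 x [ 8.3 14.1 18.5] y [-10.8  10.3]
20 142 x [18.  18.4 18.8] y [-10.4   9.9]
25 133 x [17.9 18.4 18.8] y [-10.2  10.1]
30 117 x [18.  18.4 18.8] y [-10.5   9.9]
35 107 x [18.  18.5 18.9] y [-10.2  10.1]
40 105 x [18.  18.5 18.9] y [-10.5   9.8]
45 92 x [18.  18.5 18.9] y [-10.1  10.1]
50 88 x [18.2 18.5 18.8] y [-10.4   9.7]
55 82 x [18.2 18.6 18.8] y [-10.  10.]
60 71 x [18.2 18.5 18.8] y [-10.2   9.5]
65 68 x [18.1 18.5 18.9] y [-10.5   9.7]
70 64 x [18.1 18.6 18.8] y [-9.9 10. ]
75 61 x [18.3 18.6 18.9] y [-10.2   9.4]
80 60 x [18.1 18.5 18.9] y [-10.5   9.7]
85 52 x [18.2 18.6 18.9] y [-9.8  9.8]
90 10 x [-2.1 18.2 18.4] y [-10.   13.7]
```

View pics/w5.png

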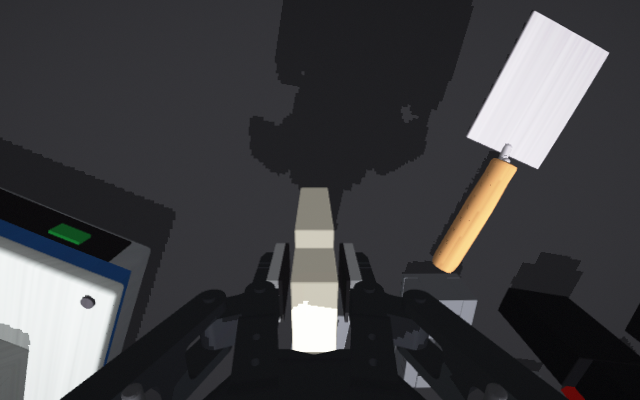

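```bash
python3 -m inch '[1.13,0.22,0.2,0, 0,0,0,0]'; python3 st.py;  python3 -m inch '[0,0,0,0, 0,0,0,0, 0,0,0,0]' 12 100;  python3 -m inch '[0,0,2,0, 0,0,4,0, 0,0,4,0, 0,3,0,0, 0,4.5,0,0, 2,4,0,0, 3,0,0,0, 2.4,0,0,0, 0,0,0,0, 0,0,0,0]'; python3 st.py;  python3 -c "
from h import *
snap('wrist','w6')"; python3 tilt.py w6
```

```text
t: 30.65
tcp_pos: [0.4213, 0.1021, 0.0957]
tool_rot: [-0.095, 0.996, -0.0, 0.001]
force: [0.3, 1.0, -0.9]
finger_gap: 0.317
t 30.65 pos [0.4213 0.1021 0.0957] yaw 10.85 rail mm [-180.9  242.5   20.7] F rail [ 0.   1.  -0.9] gap mm 27.0
t: 31.02
tcp_pos: [0.4201, 0.102, 0.0958]
tool_rot: [-0.094, 0.996, -0.0, 0.001]
force: [1.9, 1.1, 5.4]
finger_gap: 0.232
t: 32.28
tcp_pos: [0.4908, 0.2166, 0.1944]
tool_rot: [-0.094, 0.996, -0.0, -0.003]
force: [-0.5, 0.3, -2.8]
finger_gap: 0.227
t 32.27 pos [0.4908 0.2166 0.1944] yaw 10.83 rail mm [-141.1  370.4  119.4] F rail [-0.6  0.2 -2.8] gap mm 19.3
-20 431 x [-13.1   7.6  17.6] y [-14.  14.]
-15 3385 x [-16.5   4.7  20.4] y [-14.   13.9]
-10 331 x [11.  20.5 21.1] y [-14.   13.9]
-5 282 x [11.  20.5 21. ] y [-14.   13.9]
0 247 x [11.2 20.5 21. ] y [-13.8  13.9]
5 224 x [11.1 20.6 21.1] y [-14.   13.8]
10 204 x [11.2 20.5 21. ] y [-14.  14.]
15 854 x [20.5 25.4 30.5] y [-12.4  12.3]
20 127 x [30.3 30.7 31. ] y [-10.7  10.2]
25 112 x [30.3 30.6 31. ] y [-10.5   9.8]
30 108 x [30.4 30.7 31. ] y [-10.6  10.1]
35 91 x [30.3 30.7 31. ] y [-10.6  10. ]
40 89 x [30.4 30.7 31. ] y [-10.8  10.1]
45 82 x [30.4 30.8 31. ] y [-10.5   9.9]
50 79 x [30.3 30.7 31.1] y [-10.7  10. ]
55 66 x [30.5 30.7 30.9] y [-10.4   9.8]
60 66 x [30.4 30.7 31. ] y [-10.7   9.9]
65 60 x [30.5 30.8 31.1] y [-10.8  10.1]
70 57 x [30.5 30.8 31. ] y [-10.5   9.8]
75 55 x [30.6 30.9 31.1] y [-10.6   9.1]
80 53 x [30.5 30.8 31.1] y [-10.2   9.4]
85 36 x [30.6 30.8 31.2] y [-10.5   9.7]
90 49 x [30.6 30.9 31.1] y [-10.6   9.8]
```

```bash
python3 -m inch '[0.34,0.12,-2.5,0, 0,0,-2.3,0, 0,0,0,0, 0,0,0,0]'; python3 st.py
```

```text
t: 32.83
tcp_pos: [0.4964, 0.2182, 0.1482]
tool_rot: [-0.095, 0.996, 0.0, 0.0]
force: [0.4, 0.2, -1.6]
finger_gap: 0.23
t 32.83 pos [0.4964 0.2182 0.1482] yaw 10.85 rail mm [-136.1  373.4   73.2] F rail [ 0.4  0.3 -1.6] gap mm 19.5
```

```bash
python3 -m inch '[-0.2,-0.04,-0.3,0, 0,0,0,0]'; python3 st.py;python3 -m inch '[0,0,-0.7,0, 0,0,-0.7,0, 0,0,-0.3,0]'; python3 st.py
```

```text
t: 33.08
tcp_pos: [0.4944, 0.2178, 0.145]
tool_rot: [-0.095, 0.996, 0.0, 0.0]
force: [-0.2, -0.2, -2.2]
finger_gap: 0.229
t 33.08 pos [0.4944 0.2178 0.145 ] yaw 10.85 rail mm [-137.9  372.5   70. ] F rail [-0.2 -0.2 -2.2] gap mm 19.5
t: 33.45
tcp_pos: [0.4942, 0.2177, 0.1268]
tool_rot: [-0.094, 0.996, -0.0, -0.001]
force: [0.2, -0.2, -2.4]
finger_gap: 0.23
t 33.45 pos [0.4942 0.2177 0.1268] yaw 10.84 rail mm [-138.   372.4   51.8] F rail [ 0.2 -0.1 -2.4] gap mm 19.6
```

Entered the slot freely.

```bash
python3 -m inch '[0,0,-0.8,0, 0,0,-0.8,0, 0,0,-0.4,0, 0,0,0,0]'; python3 st.py; python3 -m inch '[0,0,-0.4,0, 0,0,0,0]'; python3 st.py; 
```

```text
t: 33.95
tcp_pos: [0.4944, 0.2177, 0.1071]
tool_rot: [-0.094, 0.996, -0.0, -0.0]
force: [0.3, 0.2, -1.8]
finger_gap: 0.23
t 33.95 pos [0.4944 0.2177 0.1071] yaw 10.84 rail mm [-137.9  372.4   32.1] F rail [ 0.3  0.2 -1.8] gap mm 19.6
t: 34.2
tcp_pos: [0.4945, 0.2178, 0.1034]
tool_rot: [-0.094, 0.996, -0.0, -0.0]
force: [0.1, 0.4, -2.9]
finger_gap: 0.231
t 34.20 pos [0.4945 0.2178 0.1034] yaw 10.84 rail mm [-137.8  372.5   28.4] F rail [-0.   0.4 -2.9] gap mm 19.7
```

```bash
python3 -m inch '[0,0,-0.12,0, 0,0,0,0, 0,0,0,0]' 60 90; python3 -m inch '[0,0,3,0, 0,0,4,0, 2.3,3,0,-0.04, 2.4,3,0,-0.04, 2.4,3,0,-0.04, 2.2,2.75,0,-0.034, 0,0,0,0, 0,0,0,0]' 66; python3 st.py; python3 -c "
from h import *
snap('wrist','w7'); tops('wrist','w7',.108,.125)
print('shoes');tops('wrist','w7',.031,.042,white=False,amin=300)"
```

```text
t: 34.58
tcp_pos: [0.4949, 0.2179, 0.1027]
tool_rot: [-0.094, 0.996, 0.0, 0.0]
force: [-0.1, -0.3, -0.2]
finger_gap: 0.603
t: 35.58
tcp_pos: [0.5867, 0.3348, 0.1719]
tool_rot: [-0.018, 1.0, -0.0, -0.001]
force: [0.0, 0.5, -0.6]
finger_gap: 0.66
t 35.58 pos [0.5867 0.3348 0.1719] yaw 2.04 rail mm [-76.7 508.4  96.9] F rail [-0.1  0.5 -0.6] gap mm 56.1
[122.  75.] 2985 [0.4933 0.22   0.116 ] [array([494.1, 218. ]), array([40.3, 22.7]), np.float64(10.2)]
[  5. 142.] 368 [0.5358 0.1309 0.1116] [array([531.4, 131. ]), array([ 5.4, 27. ]), np.float64(87.9)]
[314. 228.] 2178 [0.5857 0.3351 0.116 ] [array([587.9, 335.1]), array([40.4, 26. ]), np.float64(2.0)]
shoes
[191.  80.] 2986 [0.4912 0.2318 0.0361] [array([493.4, 218.5]), array([92.4, 48.8]), np.float64(10.6)]
[ 85. 111.] 3342 [0.5161 0.1334 0.0361] [array([523.5, 123.9]), array([91.9, 44.9]), np.float64(2.7)]
[314. 179.] 2510 [0.5664 0.3331 0.0359] [array([587.9, 335. ]), array([92.2, 53.2]), np.float64(1.9)]
[ 96. 322.] 428 [0.7465 0.0963 0.0366] [array([751.6,  88.1]), array([61.3, 21.7]), np.float64(55.0)]
```

View pics/w7.png

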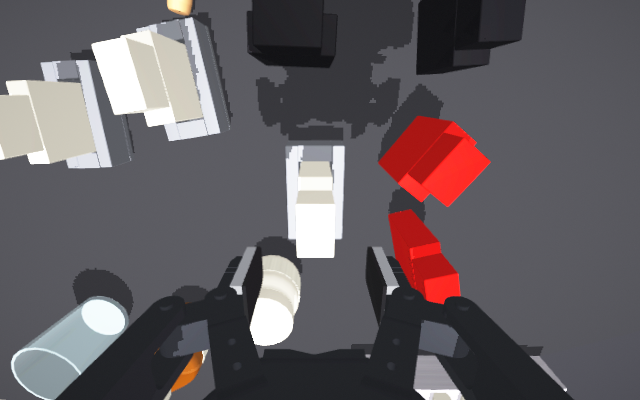

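```bash
python3 -m inch '[0.06,0.03,-2.5,0, 0,0,-2.5,0, 0,0,-2,0, 0,0,0,0, 0,0,0,0]'; python3 st.py; python3 -m inch '[0,0,0,0, 0,0,0,0, 0,0,0,0, 0,0,0,0]' 15 110; python3 st.py
```

```text
t: 36.25
tcp_pos: [0.5887, 0.3356, 0.1031]
tool_rot: [-0.017, 1.0, 0.0, 0.001]
force: [0.7, 0.7, -0.1]
finger_gap: 0.663
t 36.25 pos [0.5887 0.3356 0.1031] yaw 2.01 rail mm [-74.9 509.6  28.1] F rail [ 0.5  0.8 -0.1] gap mm 56.3
t: 36.75
tcp_pos: [0.5891, 0.3359, 0.1037]
tool_rot: [-0.018, 1.0, 0.0, 0.001]
force: [-0.0, -0.5, 5.6]
finger_gap: 0.29
t 36.75 pos [0.5891 0.3359 0.1037] yaw 2.02 rail mm [-74.6 510.   28.7] F rail [ 0.1 -0.5  5.6] gap mm 24.6
```

```bash
python3 -m inch '[0,0,2,0, 0,0,4.5,0, 0,0,4.5,0, 0,0,4.5,0, 0,0,0,0, -0.4,-3,0,-0.03, -0.44,-4.7,0,-0.03, -0.44,-4.7,0,-0.03, -0.44,-4.7,0,-0.03, -0.44,-4.7,0,-0.03, -0.44,-4.7,0,-0.03, -0.44,-4.7,0,-0.03, -0.44,-4.7,0,-0.03, -0.44,-4.7,0,-0.03, -0.44,-4.7,0,-0.01, -0.44,-4.7,0,0, 0,0,0,0, 0,0,0,0]'; python3 st.py; python3 -c "
from h import *
snap('wrist','w8')"; python3 tilt.py w8
```

```text
t: 39.0
tcp_pos: [0.5391, -0.1636, 0.256]
tool_rot: [0.122, 0.992, 0.001, -0.002]
force: [0.4, -0.3, -2.7]
finger_gap: 0.288
t 39.00 pos [ 0.5391 -0.1636  0.256 ] yaw -14.07 rail mm [ -2.3  13.3 181. ] F rail [ 0.5 -0.2 -2.7] gap mm 24.5
-20 33 x [-10.6  -9.2   9.7] y [-14.  14.]
-15 4153 x [-16.6   3.3  19.8] y [-13.2  12.9]
-10 316 x [19.9 20.4 20.9] y [-13.3  13.3]
-5 282 x [19.9 20.4 20.8] y [-13.2  14. ]
0 260 x [20.  20.5 20.9] y [-13.1  12.6]
5 228 x [20.1 20.4 20.9] y [-13.1  12.3]
10 199 x [20.  20.5 20.9] y [-13.3  12.4]
15 784 x [20.3 24.4 30. ] y [-13.4  12.2]
20 409 x [20.7 28.4 30.8] y [-13.4  12.3]
25 138 x [30.2 30.5 30.9] y [-13.3  12.2]
30 126 x [30.2 30.6 30.9] y [-13.2  11.8]
35 120 x [30.2 30.6 30.9] y [-13.4  12.1]
40 109 x [30.3 30.6 30.9] y [-13.2  12. ]
45 103 x [30.4 30.6 30.9] y [-13.   12.2]
50 92 x [30.3 30.6 30.9] y [-13.5  11.9]
55 85 x [30.3 30.6 31. ] y [-13.1  12.1]
60 80 x [30.3 30.7 31. ] y [-13.4  12. ]
65 75 x [30.4 30.7 31. ] y [-13.1  11.5]
70 68 x [30.5 30.7 30.9] y [-13.2  11.9]
75 71 x [30.4 30.7 30.9] y [-13.5  12. ]
80 54 x [30.5 30.7 31. ] y [-13.1  11.7]
85 55 x [30.4 30.7 31.1] y [-13.4  11.9]
90 52 x [30.5 30.7 30.9] y [-13.6  10.6]
```

```bash
python3 -m inch '[0.02,0.08,-1,0, 0,0,-1.6,0, 0,0,0,0, 0,0,0,0]'; python3 st.py; 
```

```text
t: 39.55
tcp_pos: [0.5405, -0.1633, 0.231]
tool_rot: [0.122, 0.993, 0.0, -0.0]
force: [0.1, 0.1, -1.7]
finger_gap: 0.289
t 39.55 pos [ 0.5405 -0.1633  0.231 ] yaw -14.00 rail mm [ -1.   13.9 156. ] F rail [ 0.1  0.1 -1.7] gap mm 24.5
```

```bash
python3 -m inch '[-0.01,-0.04,0,0, 0,0,0,0]'; python3 st.py; python3 -m inch '[-0.01,-0.03,0,0, 0,0,0,0]'; python3 st.py;
```

```text
t: 39.8
tcp_pos: [0.5405, -0.1636, 0.2316]
tool_rot: [0.122, 0.993, 0.0, 0.0]
force: [0.9, 1.7, -3.2]
finger_gap: 0.285
t 39.80 pos [ 0.5405 -0.1636  0.2316] yaw -14.04 rail mm [ -0.9  13.6 156.6] F rail [ 0.5  1.9 -3.2] gap mm 24.3
t: 40.05
tcp_pos: [0.5405, -0.1637, 0.2316]
tool_rot: [0.122, 0.992, 0.001, 0.0]
force: [2.0, 3.7, -2.8]
finger_gap: 0.289
t 40.05 pos [ 0.5405 -0.1637  0.2316] yaw -14.05 rail mm [ -0.9  13.5 156.6] F rail [ 1.1  4.1 -2.8] gap mm 24.5
```

```bash
python3 -m inch '[0.01,0.03,-0.7,0, 0,0,-0.5,0]'>/dev/null; python3 st.py; python3 -m inch '[0,0,-0.4,0, 0,0,-0.4,0]'>/dev/null; python3 st.py; python3 -m inch '[0,0,-0.4,0, 0,0,-0.4,0]'>/dev/null; python3 st.py
```

```text
t 40.30 pos [ 0.5403 -0.1636  0.219 ] yaw -14.03 rail mm [ -1.1  13.5 144. ] F rail [ 0.1  3.  -0.1] gap mm 24.4
t 40.55 pos [ 0.5403 -0.1636  0.2111] yaw -14.04 rail mm [ -1.1  13.5 136.1] F rail [-1.3  5.2  0.4] gap mm 24.7
t 40.80 pos [ 0.5407 -0.1638  0.2038] yaw -14.04 rail mm [ -0.7  13.5 128.8] F rail [-1.2  6.   5. ] gap mm 24.5
```

```bash
python3 -m inch '[0,0,-0.4,0, 0,0,-0.4,0]'>/dev/null; python3 st.py; python3 -m inch '[0,0,-0.4,0, 0,0,-0.4,0]'>/dev/null; python3 st.py; python3 -m inch '[0,0,-0.4,0, 0,0,-0.4,0]'>/dev/null; python3 st.py
```

```text
t 41.05 pos [ 0.5414 -0.1639  0.197 ] yaw -14.04 rail mm [  0.   13.5 122. ] F rail [-0.3  7.  11.2] gap mm 24.4
t 41.30 pos [ 0.5418 -0.164   0.1891] yaw -14.04 rail mm [  0.4  13.5 114.1] F rail [-0.8  6.5  8. ] gap mm 24.4
t 41.55 pos [ 0.5419 -0.164   0.1811] yaw -14.04 rail mm [  0.6  13.5 106.1] F rail [-0.3  7.2  8.4] gap mm 24.6
```

```bash
python3 -m inch '[0,0,-0.4,0, 0,0,-0.4,0]'>/dev/null; python3 st.py; python3 -m inch '[0,0,-0.2,0, 0,0,0,0]'>/dev/null; python3 st.py; python3 -m inch '[0,0,-0.2,0, 0,0,0,0]'>/dev/null; python3 st.py
```

```text
t 41.80 pos [ 0.542  -0.164   0.1731] yaw -14.04 rail mm [ 0.6 13.5 98.1] F rail [-0.5  7.3  8.5] gap mm 24.6
t 42.05 pos [ 0.5422 -0.1641  0.1727] yaw -14.03 rail mm [ 0.9 13.5 97.7] F rail [-1.2  6.7 17.2] gap mm 24.4
t 42.30 pos [ 0.5422 -0.1641  0.1726] yaw -14.02 rail mm [ 0.9 13.5 97.6] F rail [-4.6  7.7 28. ] gap mm 24.1
```

```bash
python3 -m inch '[0,0,0.2,0, 0,0,0,0]'>/dev/null; python3 st.py; python3 -m inch '[0,0,0,0, 0,0,0,0, 0,0,0,0]' 60; python3 st.py; python3 -m inch '[0,0,2,0, 0,0,4,0, 0,0,4,0, 0,0,3,0, 0,0,0,0, 0,0,0,0]'; python3 st.py; python3 -c "
from h import *
snap('wrist','w9'); tops('wrist','w9',.145,.20)"
```

```text
t 42.55 pos [ 0.5422 -0.1641  0.1727] yaw -14.03 rail mm [ 0.9 13.5 97.7] F rail [-2.3  6.  16.7] gap mm 24.2
t: 42.92
tcp_pos: [0.5401, -0.1647, 0.1689]
tool_rot: [0.122, 0.993, -0.0, -0.0]
force: [-0.3, 0.2, -0.2]
finger_gap: 0.601
t 42.92 pos [ 0.5401 -0.1647  0.1689] yaw -14.02 rail mm [-1.1 12.5 93.9] F rail [-0.4  0.1 -0.2] gap mm 51.1
t: 43.68
tcp_pos: [0.5396, -0.1639, 0.298]
tool_rot: [0.122, 0.993, 0.0, -0.001]
force: [-0.7, -0.1, 0.4]
finger_gap: 0.6
t 43.67 pos [ 0.5396 -0.1639  0.298 ] yaw -14.03 rail mm [ -1.8  13.1 223. ] F rail [-0.7 -0.3  0.4] gap mm 51.0
[314. 167.] 297 [ 0.5177 -0.1585  0.153 ] [array([ 517.6, -158.4]), array([24.6,  9.7]), np.float64(75.7)]
[314. 202.] 1282 [ 0.5399 -0.1642  0.185 ] [array([ 541.1, -164.3]), array([26. , 39.3]), np.float64(76.8)]
```

View pics/w9.png

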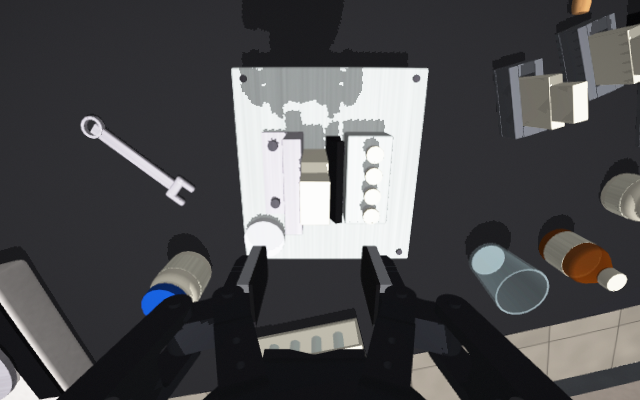

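```bash
python3 - <<'E'
from h import *
W,p=world('wrist','w9'); c=np.array([.5381,-.1770,.075]); a=np.radians(-14)
X=(W-c)@np.array([[np.cos(a),-np.sin(a),0],[np.sin(a),np.cos(a),0],[0,0,1]])*1000
q=X[(abs(X[...,2]-110)<5)&(abs(X[...,0])<40)&(X[...,1]>-5)&(X[...,1]<35)&(p.min(2)>130)]
print('x',q[:,0].min(),q[:,0].max(),'y',q[:,1].min(),q[:,1].max()); A=np.c_[q[:,:2],np.ones(len(q))]; print('tilt',np.linalg.lstsq(A,q[:,2],rcond=None)[0])
for z0 in (30,60,70):
    s=X[(abs(X[...,2]-z0)<4)&(abs(X[...,0])<34)&(X[...,1]>3)&(X[...,1]<24)]
    if len(s): print(z0,len(s),'-x edge',np.percentile(s[:,0],[2,50]),'y',s[:,1].min(),s[:,1].max())
snap('top','t9'); tops('top','t9',.105,.13)
W1,p1=world('top','t9'); p0=np.load('pics/top0.npz')['p']
cv2.imwrite('pics/t9c.png',cv2.resize(p1[80:300,120:520],None,fx=2,fy=2)[:,:,::-1])
E
```

```text
x -19.988591953036472 19.493288076739386 y 0.08451530266113241 26.092865095211955
tilt [9.43714096e-04 4.00613975e-03 1.09917806e+02]
30 21 -x edge [-30.07806139 -29.88901574] y 3.2135786196078495 22.91399333057975
60 43 -x edge [-30.11896684 -29.82692909] y 3.0700012490503665 23.83920865600481
70 43 -x edge [-30.08655817 -29.89997605] y 3.4337502206945767 23.710672038475582
[357. 211.] 199 [ 0.5588 -0.0886  0.1145] [array([559.6, -90.2]), array([18.1, 99.5]), np.float64(77.0)]
[282. 222.] 84 [0.5256 0.1243 0.1159] [array([525.6, 124.2]), array([38.2, 14.9]), np.float64(1.4)]
[248. 232.] 103 [0.4934 0.2174 0.1148] [array([494.5, 217.4]), array([39.4, 19.9]), np.float64(8.6)]
```

View pics/t9c.png

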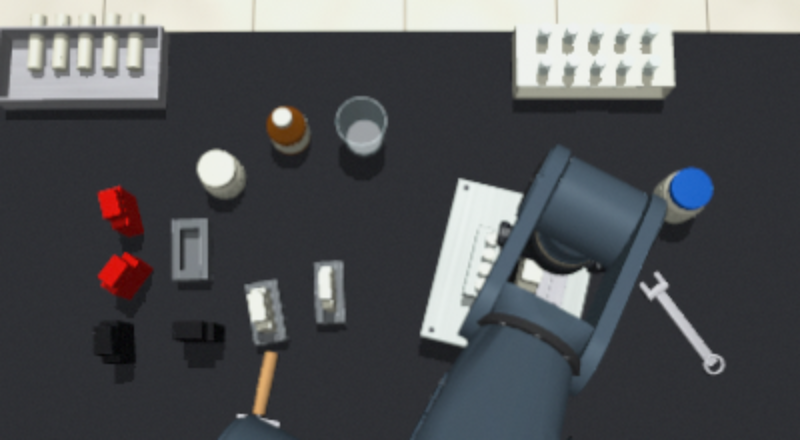

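The plate26 stands flat at the rail (y 0.1–26.1 mm, tilt under 0.3°). Plates 16 and 21 stand in their shoes at full depth, and the bystanders have not moved.

```bash
python3 -c "
from station import job; print(job.sign_off())"
```

```text
the job is handed in; nothing more can be done
None
```

The 26 mm plate is the one that fits. It is gripped in the gap, and the other two are back in their own shoes. I handed in at about 44 s.

- **16 mm, tried first:** it went down to the platform without drag, so it was loose.
- **21 mm:** it also went down to the platform. It showed no drag clearly above the sensor noise and had a fraction of a millimetre of side play, so it was loose. Side probing with both plates put the gap at about 21.5 to 22 mm. The camera reading of the pad was rougher but agreed, at about 21 to 22 mm.
- **26 mm:** it dragged with about 10 N on the way down and reached the platform. It is released there.

**Last checks:**
- **26 mm plate:** its top is 110 mm above the platform, and its tilt is under 0.3°. One face is against the rail, and it sits within 1 mm of the rail's middle. I did not pull-test it after letting go, so "gripped" rests on the drag I felt while inserting it.
- **16 and 21 mm plates:** their tops are at 115 to 116 mm, which is the seated height.
- **Bystanders and look-alikes:** those in view in the last top and wrist pictures showed no visible movement. The arm hid the dish in the top view, but it was in place in the wrist picture.

**What went wrong:** on the first return, the 21 mm plate caught in its shoe because it had turned in the grip. The contact force reached about 59 N, transmitted through the held plate, and the plate ended up tilted 11.6°. I stood it on free bench to straighten it, gripped it again and lowered it in without contact. I take the 40 N limit to cover only the arm and gripper body, which touched nothing. The wrist force stayed well under 120 N.

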